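Enter the code on the key safe and tip its cover open

ROBOT

A 6-joint arm with a two-finger parallel gripper is mounted at the origin on the work surface. World frame = base frame: x ahead of the robot, y to its left, z up, the work surface at z = 0. Lengths are in m, angles in rad, forces in N, time in s.
With the tool pointing down it reaches from about 0.35 to 0.85 m from the base axis. Payload 8.1 kg.
Tool frame: the origin (TCP) lies on the mounting face of the last link; the fingertips stand 186 mm ahead of it and the grasp point (between the pads) lies 167 mm ahead of it; z points along the fingers, y is the line along which they close (so a half turn about z gives the same grasp; the last joint's range is limited). The gripper opens to 93 mm and grips with 3 to 60 N. Pads are 15 mm wide; open, the fingers measure 128 mm over their backs; the gripper's body (75 mm by 188 mm) begins 65 mm behind the grasp point.
Start: joints at [-1.408, 0.13, 1.488, -0, 1.523, -0.085], TCP at [0.147, -0.582, 0.405] pointing down, gripper open.
Joint ranges: [-2.96, 2.96], [-0.89, 2.26], [0.02, 2.5], [-1.34, 4.48], [0, 2.73], [-2.66, 2.66]. Speed limits (rad/s): [2.39, 2.39, 2.79, 3.14, 3.14, 3.14].

INTERFACE

Orientations are given as a rotation vector (axis times angle).
In Python, from plant import read_state, read_camera, camera_params, close_job gives the robot as it stands. The module is installed in compiled form; this text tells all that it offers.
- The arm moves only by the tool servo_tool, never from a script. Its argument "increments" is a list of rows, each an object with "slide": the shift along the tool's x, y, z in mm, a list of three; "dr": the turn, a rotation vector about the tool's x, y, z in rad, a list of three; "jaw": the closure, from 0 (fully open) to 1 (shut). In form: [{"slide": [x, y, z], "dr": [ax, ay, az], "jaw": jaw}, ...]. A call has 1 to 20 rows; each row is the pose to reach, as a shift and turn from the pose commanded when the call began, along the tool's axes at that moment; what a row does not reach only later rows make up. A row lasts 1/10 s, in which the tool goes at most 50 mm and 8.59 degrees, less where a joint would pass 70% of its speed; a pose out of reach is approached as far as the arm can. A call with a gripper value outside its range is refused whole. The fingers move at their own pace and stop on an object; "force" is the grip in N (left out, the last holds). Time passes only in rows, so rows that repeat a pose let the fingers close. It gives the time, the measured TCP pose, the force, the opening and the grip force at its end, in the units of the state.
- read_state(): the state, without advancing time (a new reading comes with each control period).
- read_camera(name): name is "scene" or "top"; returns (picture, depth): 400x640x3 uint8, red, green, blue; 400x640 float32, m along the optical axis (not along the pixel's ray), 0 where there is no reading.
- camera_params(name): a dict with "fx", "fy", "cx", "cy" (pixels), "k1" (the pictures are not rectified: a ray, as slopes to the right and down, at radius r is drawn at 1 + k1 r^2 times it, then the intrinsics apply), "rvec" (rotation vector, rad) and "tvec" (3), from world to camera coordinates, as OpenCV has them. Camera axes: x right, y down, z forward; pixel columns grow to the right and rows downward; lengths in m; the calibration is good to about 2 mm. A picture is of the moment at which its call begins. camera_params takes no time and is no camera call.
- close_job(): hands the job in; it is judged then, once.
The state is a dict: "t": time; "q": joint angles; "dq": joint speeds; "joint_torque": joint torques, N m; "tool_pos": TCP position; "orientation": TCP orientation; "force": force on the tool from outside, world axes, zero at the start; "wrist_torque": the same for the moment, N m; "opening": finger opening in m; "gripper_force": force on a finger pad.
Only numpy, scipy, OpenCV 4.12 (cv2) and the standard library are available. Lean on these libraries where they do the work, as an engineer would, in place of code of your own. Each camera call takes 0.05 s, during which the arm holds its last target. There are 200 camera calls.

TASK

Open the key safe by pressing only: push the round key fully down, then the square key fully down (they stay down), and then press the sloping thumb tab fully down so that the cover tips open and stays open; then let go of everything. Leave the long key and the cross key up, do not touch or lift the cover leaf itself, and leave the padlock, the fob, the bell and the dish where they are.

Things in the scene. Friction and masses are not known exactly. Their poses are not given: they have to be found in the camera images.
- safe: Grey steel key safe fixed on the ledge, 200 mm (its x) by 270 mm (its y) by 50 mm high; origin at the centre of its underside, x pointing away from the row of keys towards the cover, z up. In its frame the keys stand at x = -50 mm, y = -88.5, -29.5, 29.5 and 88.5 mm. The cover with its tab lies on the other half (x = 12 to 88 mm). It is turned by up to about 17 degrees.
- round_key_top (a point): All four keys are bare steel, equal in height, and sit in one row on the black field along the front (robot side) of the safe, 59 mm apart; which shape is in which place changes. Centre of the top face of the round key, a disc 34 mm across; it moves down with the key. Up, it is about 68 mm above the ledge; fully down, 60 mm. The surface of the safe around the keys is 50 mm above the ledge.
- square_key_top (a point): Centre of the top face of the square key, 32 by 32 mm; it moves down with the key. Up, it is about 68 mm above the ledge; fully down, 60 mm. The surface of the safe around the keys is 50 mm above the ledge.
- long_key_top (a point): Centre of the top face of the long key, a bar 46 mm along the safe's x by 14 mm; not part of the code; it moves down with the key. Up, it is about 68 mm above the ledge; fully down, 60 mm. The surface of the safe around the keys is 50 mm above the ledge.
- cross_key_top (a point): Centre of the top face of the cross key, a plus sign 40 mm across with arms 12 mm wide; not part of the code; it moves down with the key. Up, it is about 68 mm above the ledge; fully down, 60 mm. The surface of the safe around the keys is 50 mm above the ledge.
- round_key (a joint): Travel of the round key in m: 0 = up, 0.008 = fully down at its stop. It has no spring: it resists with about 4 N while it moves and stays where it is pushed.
- square_key (a joint): Travel of the square key in m: 0 = up, 0.008 = fully down at its stop. It has no spring: it resists with about 4 N while it moves and stays where it is pushed.
- long_key (a joint): Travel of the long key in m: 0 = up, 0.008 = fully down at its stop. It has no spring: it resists with about 4 N while it moves and stays where it is pushed.
- cross_key (a joint): Travel of the cross key in m: 0 = up, 0.008 = fully down at its stop. It has no spring: it resists with about 4 N while it moves and stays where it is pushed.
- cover (a joint): Angle of the see-saw cover in rad: 0 = shut, 0.36 = fully open at its stop. Its hinge runs along the safe's x at y = 20 mm, 56 mm above the ledge. The leaf lies on the -y side and rises when the tab on the +y side is pressed. No spring: it resists with a stiff hinge (about 6 N down at the press point) and stays where it is left.
- tab_press (a point): Press point on the upper face of the steel thumb tab, 55 mm from the hinge along the tab. The tab is 50 mm wide (safe's x) and 75 mm long, 6 mm thick, and slopes up at 20 degrees from the hinge towards the safe's +y when shut, the press point then about 78 mm above the ledge; the housing below it is a black field 50 mm above the ledge; fully pressed the tab lies level and the point is 59 mm above the ledge.
- leaf_middle (a point): Middle of the upper face of the flat steel cover leaf, 76 by 128 by 4 mm, rigid with the tab; the leaf reaches from 2 to 130 mm on the -y side of the hinge. Shut, its upper face is 55 mm above the ledge; open, its free end is about 100 mm above it. Not to be touched.
- padlock: Stainless combination padlock lying flat, body 48 by 46 by 22 mm with a shackle reaching 60 mm along its y; loose, origin under the body's centre. Bystander.
- fob: Purple silicone key fob lying flat, 34 by 42 by 9 mm, with a thin wire ring reaching 44 mm along its y; loose, origin under its centre. Bystander.
- bell: Small frosted glass bell, 60 mm across, 74 mm tall; loose, standing, origin under its centre. Bystander.
- dish: White ceramic dish, 100 mm across, 28 mm high; loose, origin under its centre. Bystander.

How it is judged:
By the outcome, as a careful person would: the job done as asked, in the order asked, and still so for the second after the job is handed in, with the robot touching nothing.
It also fails if it takes over 38 s, if anything falls off the work surface, if the arm or the gripper's body presses on something with over 40 N, if the wrist force passes 120 N, or if a joint passes its speed limit or range.

## Working session

There is one attempt and no reset: what is moved stays moved. The work goes in short steps, Python scripts to look and compute and a tool call to move; the robot and the scene stay as the last step left them, time stands still between calls to the robot, and variables do not carry over. Pictures are saved under pics/ and viewed, at most 10 in all, crops included, and the job is handed in when it is done.

Besides the shell and the picture viewer there is one more tool, called after "Call:" as name(argument=value, ...), one argument or row to a line, values as JSON. servo_tool: Moves the arm, as the interface text tells. Its arguments: {"type":"object","properties":{"increments":{"type":"array"},"force":{"type":"number"}},"required":["increments"]}

```bash
mkdir -p pics; cat > h.py <<'E'
import numpy as np, cv2
from plant import *
def save(n,f):
    p,d=read_camera(n); cv2.imwrite(f"pics/{f}.png",p[:,:,::-1]); np.save(f"pics/{f}.npy",d); return p,d
def world(n,d,uv,z=None):
    c=camera_params(n);R=cv2.Rodrigues(np.array(c["rvec"],float))[0];t=np.array(c["tvec"],float)
    out=[]
    for u,v in uv:
        a=np.array([(u-c["cx"])/c["fx"],(v-c["cy"])/c["fy"]]);s=a.copy()
        for _ in range(20): s=a/(1+c["k1"]*(s@s))
        r=np.array([s[0],s[1],1.])
        o=-R.T@t; w=R.T@r
        k=(z-o[2])/w[2] if z is not None else d[int(round(v)),int(round(u))]
        out.append(o+k*w)
    return np.array(out)
E
python3 - <<'E'
from h import *
save("top","top0");save("scene","scene0")
s=read_state();print(s["t"],s["tool_pos"],s["orientation"],s["opening"])
E
```

```text
0.1 [ 0.14714427 -0.58147137  0.40380915] [-3.11591962e+00 -3.88042186e-01  5.76240973e-05] 0.0929018857556702
```

View pics/top0.png

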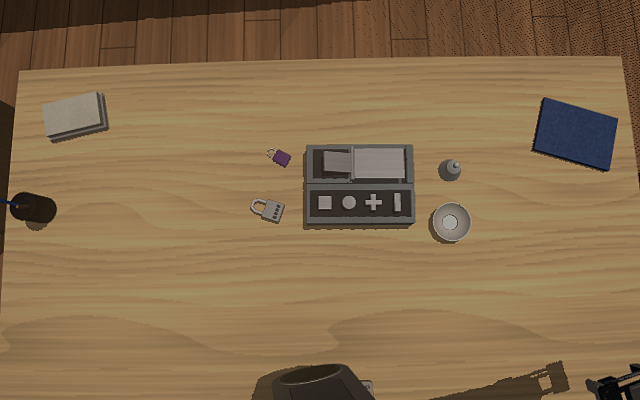

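View pics/scene0.png

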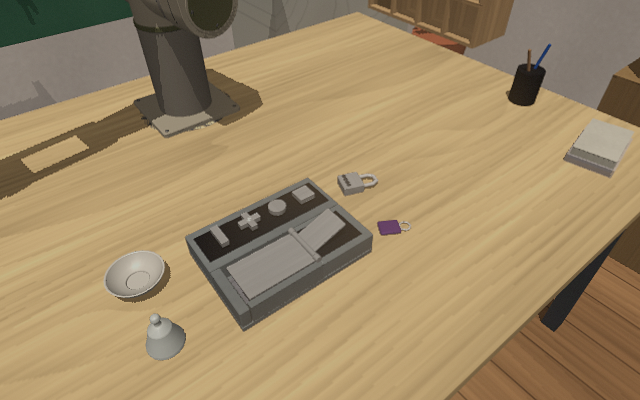

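The top view shows square (325,202), round (349,202), cross (373,202) and long (397,202). The tab is near (337,161) and the leaf near (380,163). Now I'll turn these into positions.

```bash
python3 - <<'E'
from h import *
d=np.load("pics/top0.npy");im=cv2.imread("pics/top0.png")
ctr={}
hsv=cv2.cvtColor(im,cv2.COLOR_BGR2HSV)
for n,(u,v) in dict(square=(325,202),round=(349,202),cross=(373,202),long=(397,202)).items():
    w=hsv[v-14:v+15,u-11:u+12]; g=(w[...,2]>125).astype(np.uint8)
    l=cv2.connectedComponentsWithStats(g); k=l[1][14,11]
    ctr[n]=l[3][k]+[u-11,v-14]; print(n,ctr[n],l[2][k],world("top",d,[ctr[n]])[0].round(4))
P=world("top",None,list(ctr.values()),0.068);print(P.round(4))
# depth cloud fit of key tops
A=[]
for v in range(140,232):
  for u in range(300,420): A.append([u,v])
W=world("top",d,A);np.save("pics/W.npy",W)
ys=np.array([88.5,29.5,-29.5,-88.5])/1e3
e=np.polyfit(ys,P[:,0],1),np.polyfit(ys,P[:,1],1);print(e)
th=np.arctan2(-e[0][0],e[1][0]);R=np.array([[np.cos(th),-np.sin(th)],[np.sin(th),np.cos(th)]])
O=np.array([e[0][1],e[1][1]])-R@[-.05,0];print("th",th,"O",O)
L=(W[:,:2]-O)@R
for nm,c in dict(tab=(.05,.0717),tabend=(.05,.088),leaf=(.05,-.05),mid=(0,0),lip=(.05,.128)).items():
    m=np.hypot(*(L-c).T)<.006;print(nm,(R@c+O).round(4),W[m,2].round(4))
for n,y in zip(ctr,ys):
    m=np.hypot(*(L-[-.05,y]).T)<.006;print(n,(R@[-.05,y]+O).round(4),np.median(W[m,2]))
top=W[:,2]>.035;print("extents",L[top].min(0),L[top].max(0))
E
```

```text
square [324.5 202. ] [  5   8  12  13 156] [ 0.5417 -0.0051  0.0712]
round [348.89393939 201.74242424] [  5   8  13  13 132] [ 0.5412 -0.0643  0.0687]
cross [373.4        201.32173913] [  4   6  16  16 115] [ 0.5408 -0.1239  0.0689]
long [397.2826087 201.5      ] [ 9  5  6 18 92] [ 0.5386 -0.1816  0.0718]
[[ 0.5422 -0.0051  0.068 ]
 [ 0.5413 -0.0644  0.068 ]
 [ 0.5409 -0.124   0.068 ]
 [ 0.5391 -0.1822  0.068 ]]
(array([0.01638308, 0.54087607]), array([ 1.00156787, -0.09392069]))
th -0.016355978015271305 O [ 0.59086939 -0.09473845]
tab [ 0.642  -0.0239] [0.0784 0.0792 0.0761 0.083  0.0795 0.0762 0.0785 0.0743 0.0772 0.0786
 0.0797 0.0758 0.0749 0.0815 0.0797 0.0792 0.0754 0.0789]
tabend [ 0.6423 -0.0076] [0.0848 0.0848 0.0827 0.0858 0.0823 0.0807 0.0816 0.0871 0.0832 0.0501
 0.0807 0.0796 0.0815 0.0528 0.0502 0.0476]
leaf [ 0.64   -0.1455] [0.059  0.0564 0.0524 0.0565 0.0581 0.0621 0.0593 0.0527 0.0601 0.0583
 0.0548 0.0568 0.0559 0.0506 0.0583 0.0529 0.0539 0.0567]
mid [ 0.5909 -0.0947] [0.0463 0.0491 0.0479 0.049  0.0486 0.0499 0.0502 0.0494 0.0506 0.0459]
lip [0.643  0.0324] [0.0531 0.0473 0.0486 0.0509 0.0528 0.0494 0.0493 0.0478 0.0521 0.0483
 0.0534 0.0495 0.05   0.0477 0.0495 0.051  0.0476]
square [ 0.5423 -0.0054] 0.06827813281101758
round [ 0.5414 -0.0644] 0.06750993280474571
cross [ 0.5404 -0.1234] 0.06826349773427709
long [ 0.5394 -0.1824] 0.06937106801461446
extents [-0.20368982 -0.13374717] [0.10020867 0.13470846]
```

```bash
cat >> h.py <<'E'
from scipy.spatial.transform import Rotation as Ro
TH=-0.0164;O=np.array([.5909,-.0947])
def goal(x,y,ztip):
    """slide/dr to put tips at safe (x,y), ztip; tool y along safe x, tool z down"""
    s=read_state();R0=Ro.from_rotvec(s["orientation"]).as_matrix()
    c,n=np.cos(TH),np.sin(TH)
    p=np.array([O[0]+c*x-n*y,O[1]+n*x+c*y,ztip+.186])
    Y=np.array([c,n,0]);Z=np.array([0,0,-1.]);G=np.column_stack([np.cross(Y,Z),Y,Z])
    print(s["t"],"slide",((p-s["tool_pos"])@R0*1e3).round(1),"dr",Ro.from_matrix(R0.T@G).as_rotvec().round(4),"f",np.round(s["force"],1),"op",s["opening"])
E
python3 -c "
from h import *
goal(-.05,.0295,.14);goal(-.05,.0295,.09)"
```

```text
0.1 slide [ 509.  -404.5   78.5] dr [-1.3000e-03 -1.2000e-03 -1.3066e+00] f [0.6 0.2 0.9] op 0.0929018857556702
0.1 slide [ 509.  -404.4  128.5] dr [-1.3000e-03 -1.2000e-03 -1.3066e+00] f [0.6 0.2 0.9] op 0.0929018857556702
```

Call:
servo_tool(
  increments=[
    {"slide":[509,-404.5,78],"dr":[0,0,-1.307],"jaw":1},
    {"slide":[509,-404.5,78],"dr":[0,0,-1.307],"jaw":1},
    {"slide":[509,-404.5,78],"dr":[0,0,-1.307],"jaw":1},
    {"slide":[509,-404.5,78],"dr":[0,0,-1.307],"jaw":1},
    {"slide":[509,-404.5,78],"dr":[0,0,-1.307],"jaw":1},
    {"slide":[509,-404.5,78],"dr":[0,0,-1.307],"jaw":1},
    {"slide":[509,-404.5,78],"dr":[0,0,-1.307],"jaw":1},
    {"slide":[509,-404.5,78],"dr":[0,0,-1.307],"jaw":1},
    {"slide":[509,-404.5,78],"dr":[0,0,-1.307],"jaw":1},
    {"slide":[509,-404.5,78],"dr":[0,0,-1.307],"jaw":1},
    {"slide":[509,-404.5,78],"dr":[0,0,-1.307],"jaw":1},
    {"slide":[509,-404.5,78],"dr":[0,0,-1.307],"jaw":1},
    {"slide":[509,-404.5,78],"dr":[0,0,-1.307],"jaw":1},
    {"slide":[509,-404.5,78],"dr":[0,0,-1.307],"jaw":1},
    {"slide":[509,-404.5,78],"dr":[0,0,-1.307],"jaw":1},
    {"slide":[509,-404.5,78],"dr":[0,0,-1.307],"jaw":1},
    {"slide":[509,-404.5,78],"dr":[0,0,-1.307],"jaw":1},
    {"slide":[509,-404.5,78],"dr":[0,0,-1.307],"jaw":1},
  ],
)

```text
t: 1.9
tool_pos: [0.541, -0.0659, 0.3271]
orientation: [2.241, 2.201, 0.0]
force: [0.3, 0.1, 0.0]
opening: 0.0001
gripper_force: 0.0
```

```bash
python3 -c "
from h import *
goal(-.05,.0295,.14);goal(-.05,.0295,.075)
p,d=save('scene','s1')
cv2.imwrite('pics/s1c.png',cv2.resize(p[60:340,140:480,::-1],None,fx=2,fy=2))"
```

```text
1.9 slide [1.6 0.4 1.1] dr [ 0.0004  0.0002 -0.0016] f [0.3 0.1 0. ] op 9.907637611652402e-05
1.9 slide [ 1.6  0.4 66.1] dr [ 0.0004  0.0002 -0.0016] f [0.3 0.1 0. ] op 9.907637611652402e-05
```

View pics/s1c.png

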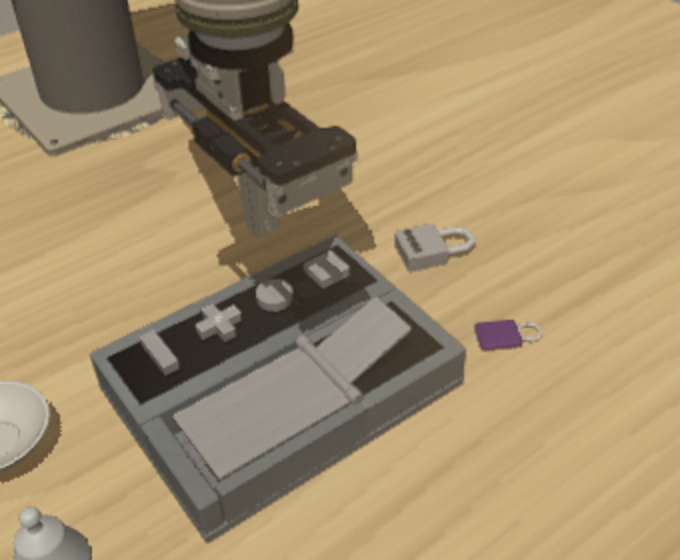

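The closed fingers hang above the round key and the four keys are still up. Descending.

Call:
servo_tool(
  increments=[
    {"slide":[1.6,0.4,35],"dr":[0,0,0],"jaw":1},
    {"slide":[1.6,0.4,60],"dr":[0,0,0],"jaw":1},
    {"slide":[1.6,0.4,68],"dr":[0,0,0],"jaw":1},
    {"slide":[1.6,0.4,71],"dr":[0,0,0],"jaw":1},
    {"slide":[1.6,0.4,73],"dr":[0,0,0],"jaw":1},
    {"slide":[1.6,0.4,75],"dr":[0,0,0],"jaw":1},
    {"slide":[1.6,0.4,77],"dr":[0,0,0],"jaw":1},
    {"slide":[1.6,0.4,79],"dr":[0,0,0],"jaw":1},
    {"slide":[1.6,0.4,80],"dr":[0,0,0],"jaw":1},
    {"slide":[1.6,0.4,80],"dr":[0,0,0],"jaw":1},
  ],
)

```text
t: 2.95
tool_pos: [0.5424, -0.0633, 0.2474]
orientation: [2.238, 2.202, 0.002]
force: [2.1, -1.9, 2.6]
opening: 0.0006
gripper_force: 1.9
```

Call:
servo_tool(
  increments=[
    {"slide":[0,0,1],"dr":[0,0,0],"jaw":1},
    {"slide":[0,0,2],"dr":[0,0,0],"jaw":1},
    {"slide":[0,0,2.5],"dr":[0,0,0],"jaw":1},
    {"slide":[0,0,2.5],"dr":[0,0,0],"jaw":1},
  ],
)

```text
t: 3.35
tool_pos: [0.5425, -0.0633, 0.2462]
orientation: [2.238, 2.202, 0.002]
force: [-2.9, -1.2, 16.3]
opening: 0.0004
gripper_force: 8.4
```

Call:
servo_tool(
  increments=[
    {"slide":[0,0,-20],"dr":[0,0,0],"jaw":1},
    {"slide":[0,0,-38],"dr":[0,0,0],"jaw":1},
    {"slide":[30,0,-38],"dr":[0,0,0],"jaw":1},
    {"slide":[58,0,-38],"dr":[0,0,0],"jaw":1},
    {"slide":[58,0,-38],"dr":[0,0,0],"jaw":1},
    {"slide":[58,0,-38],"dr":[0,0,0],"jaw":1},
  ],
)

```text
t: 3.95
tool_pos: [0.5422, -0.0045, 0.2813]
orientation: [-2.236, -2.204, 0.002]
force: [0.0, -0.8, 1.0]
opening: 0.0006
gripper_force: 0.0
```

```bash
python3 -c "
from h import *
goal(-.05,.0885,.098);goal(-.05,.0885,.0605)
p,d=save('scene','s2')
cv2.imwrite('pics/s2c.png',cv2.resize(p[100:340,140:480,::-1],None,fx=2,fy=2))"
```

```text
3.95 slide [-0.9  0.1 -2.7] dr [-0.002  -0.0002  0.0022] f [ 0.  -0.8  1. ] op 0.0005949019153009141
3.95 slide [-0.9  0.2 34.8] dr [-0.002  -0.0002  0.0022] f [ 0.  -0.8  1. ] op 0.0005949019153009141
```

View pics/s2c.png

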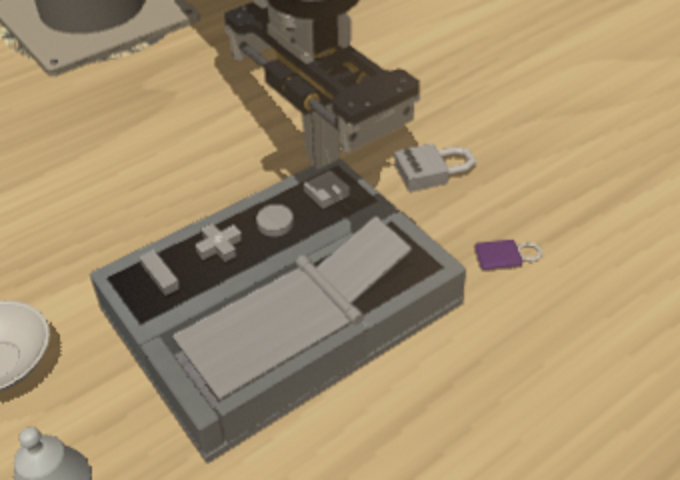

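The round key at (275,220) now sits lower, and the others are still up. Next is the square key.

Call:
servo_tool(
  increments=[
    {"slide":[-0.9,0,15],"dr":[0,0,0],"jaw":1},
    {"slide":[-0.9,0,24],"dr":[0,0,0],"jaw":1},
    {"slide":[-0.9,0,27],"dr":[0,0,0],"jaw":1},
    {"slide":[-0.9,0,29],"dr":[0,0,0],"jaw":1},
    {"slide":[-0.9,0,31],"dr":[0,0,0],"jaw":1},
    {"slide":[-0.9,0,33],"dr":[0,0,0],"jaw":1},
    {"slide":[-0.9,0,35],"dr":[0,0,0],"jaw":1},
    {"slide":[-0.9,0,36.5],"dr":[0,0,0],"jaw":1},
    {"slide":[-0.9,0,36.5],"dr":[0,0,0],"jaw":1},
  ],
)

```text
t: 4.9
tool_pos: [0.5429, -0.0061, 0.2463]
orientation: [2.239, 2.203, 0.0]
force: [-3.6, -1.4, 7.2]
opening: 0.0005
gripper_force: 3.9
```

Call:
servo_tool(
  increments=[
    {"slide":[0,0,1],"dr":[0,0,0],"jaw":1},
    {"slide":[0,0,1.5],"dr":[0,0,0],"jaw":1},
    {"slide":[0,0,1.5],"dr":[0,0,0],"jaw":1},
  ],
)

```text
t: 5.2
tool_pos: [0.543, -0.0061, 0.2462]
orientation: [2.238, 2.203, 0.0]
force: [-12.0, -0.7, 20.2]
opening: 0.0004
gripper_force: 9.9
```

Call:
servo_tool(
  increments=[
    {"slide":[0,0,-30],"dr":[0,0,0],"jaw":1},
    {"slide":[0,0,-58],"dr":[0,0,0],"jaw":1},
    {"slide":[-8,50,-58],"dr":[0,0,0],"jaw":1},
    {"slide":[-17,99,-58],"dr":[0,0,0],"jaw":1},
    {"slide":[-17,99,-58],"dr":[0,0,0],"jaw":1},
    {"slide":[-17,99,-58],"dr":[0,0,0],"jaw":1},
    {"slide":[-17,99,-58],"dr":[0,0,0],"jaw":1},
  ],
)

```text
t: 5.9
tool_pos: [0.6409, -0.0243, 0.302]
orientation: [-2.238, -2.203, 0.0]
force: [-0.4, 1.1, -0.5]
opening: 0.0007
gripper_force: 0.0
```

```bash
python3 -c "
from h import *
goal(.05,.074,.09);goal(.05,.074,.059)
p,d=save('scene','s3')
cv2.imwrite('pics/s3c.png',cv2.resize(p[100:340,140:480,::-1],None,fx=2,fy=2))"
```

```text
5.9 slide [ 2.7  1.2 26. ] dr [-0.0005 -0.0003  0.0006] f [-0.4  1.1 -0.5] op 0.0007359674634341055
5.9 slide [ 2.7  1.2 57. ] dr [-0.0005 -0.0003  0.0006] f [-0.4  1.1 -0.5] op 0.0007359674634341055
```

View pics/s3c.png

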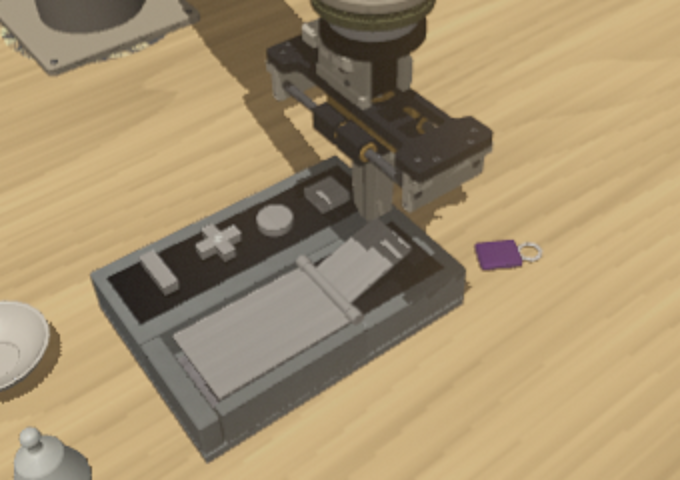

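Both code keys are down and the fingers are over the tab. Pressing it now.

Call:
servo_tool(
  increments=[
    {"slide":[2.7,1,20],"dr":[0,0,0],"jaw":1},
    {"slide":[2.7,1,30],"dr":[0,0,0],"jaw":1},
    {"slide":[2.7,1,34],"dr":[0,0,0],"jaw":1},
    {"slide":[2.7,1,37],"dr":[0,0,0],"jaw":1},
    {"slide":[2.7,1,40],"dr":[0,0,0],"jaw":1},
    {"slide":[2.7,1,43],"dr":[0,0,0],"jaw":1},
    {"slide":[2.7,1,46],"dr":[0,0,0],"jaw":1},
    {"slide":[2.7,1,49],"dr":[0,0,0],"jaw":1},
    {"slide":[2.7,1,52],"dr":[0,0,0],"jaw":1},
    {"slide":[2.7,1,54],"dr":[0,0,0],"jaw":1},
    {"slide":[2.7,1,56],"dr":[0,0,0],"jaw":1},
    {"slide":[2.7,1,57],"dr":[0,0,0],"jaw":1},
    {"slide":[2.7,1,57],"dr":[0,0,0],"jaw":1},
  ],
)

```text
t: 7.25
tool_pos: [0.6431, -0.0213, 0.2471]
orientation: [2.238, 2.203, 0.004]
force: [1.0, 2.9, 4.7]
opening: 0.0006
gripper_force: 2.0
```

Call:
servo_tool(
  increments=[
    {"slide":[0,0,1.5],"dr":[0,0,0],"jaw":1},
    {"slide":[0,0,3],"dr":[0,0,0],"jaw":1},
    {"slide":[0,0,4],"dr":[0,0,0],"jaw":1},
    {"slide":[0,0,4],"dr":[0,0,0],"jaw":1},
  ],
)

```text
t: 7.65
tool_pos: [0.6433, -0.0212, 0.2447]
orientation: [2.237, 2.203, 0.005]
force: [-6.9, 4.2, 15.8]
opening: 0.0003
gripper_force: 8.5
```

Call:
servo_tool(
  increments=[
    {"slide":[0,0,1],"dr":[0,0,0],"jaw":1},
    {"slide":[0,0,1],"dr":[0,0,0],"jaw":1},
  ],
)

```text
t: 7.85
tool_pos: [0.6433, -0.0212, 0.2446]
orientation: [2.237, 2.203, 0.005]
force: [-9.7, 5.2, 23.3]
opening: 0.0007
gripper_force: 11.7
```

Call:
servo_tool(
  increments=[
    {"slide":[0,0,-20],"dr":[0,0,0],"jaw":1},
    {"slide":[0,0,-60],"dr":[0,0,0],"jaw":1},
    {"slide":[0,0,-110],"dr":[0,0,0],"jaw":1},
    {"slide":[0,-50,-130],"dr":[0,0,0],"jaw":1},
    {"slide":[0,-100,-130],"dr":[0,0,0],"jaw":1},
    {"slide":[0,-150,-130],"dr":[0,0,0],"jaw":1},
    {"slide":[0,-200,-130],"dr":[0,0,0],"jaw":1},
    {"slide":[0,-230,-130],"dr":[0,0,0],"jaw":1},
    {"slide":[0,-230,-130],"dr":[0,0,0],"jaw":1},
    {"slide":[0,-230,-130],"dr":[0,0,0],"jaw":1},
  ],
)

```text
t: 8.85
tool_pos: [0.4122, -0.0184, 0.3711]
orientation: [2.238, 2.201, 0.002]
force: [0.9, -0.1, -0.7]
opening: 0.0007
gripper_force: 0.0
```

```bash
python3 -c "
from h import *
p,d=save('scene','s4')
cv2.imwrite('pics/s4c.png',cv2.resize(p[100:340,140:480,::-1],None,fx=2,fy=2))
W=world('scene',d,[[u,v] for v in range(150,340) for u in range(170,390)])
c,n=np.cos(TH),np.sin(TH);L=(W[:,:2]-O)@np.array([[c,-n],[n,c]])
for nm,q in dict(sq=(-.05,.0885),ro=(-.05,.0295),cr=(-.05,-.0295),lo=(-.05,-.0885),tab=(.05,.075),tabend=(.05,.09),leafmid=(.05,-.043),leafend=(.05,-.098)).items():
    m=np.hypot(*(L-q).T)<.0055;print(nm,m.sum(),np.median(W[m,2]).round(4))
print(read_state()['t'],read_state()['tool_pos'],read_state()['force'])"
```

```text
sq 17 0.06
ro 22 0.0596
cr 23 0.0678
lo 29 0.0676
tab 20 0.0587
tabend 20 0.0581
leafmid 59 0.0164
leafend 56 0.0141
8.9 [ 0.41288151 -0.01839693  0.37107001] [-0.2054766   0.46722919 -0.4687275 ]
```

View pics/s4c.png

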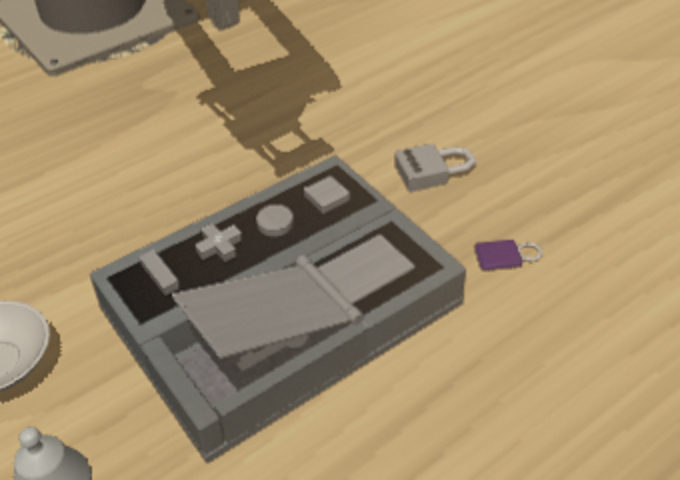

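The cover is open with the tab level at 59 mm. The round and square keys are at 60 mm, the cross and long keys are still up at 68 mm, and the arm is clear.

```bash
python3 -c "
from plant import *
print(close_job())"
```

```text
the job is handed in; nothing more can be done
None
```

The job is handed in at about 9 s: the round key then the square key are fully down, the cover is open on its own, the long and cross keys are still up, and the arm touched only the two keys and the tab.

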